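Open a spring-lid canister without letting the lid fly

ROBOT

A 6-joint arm with a two-finger parallel gripper is mounted at the origin on the work surface. World frame = base frame: x ahead of the robot, y to its left, z up, the work surface at z = 0. Lengths are in m, angles in degrees, forces in N, time in s.
With the tool pointing down it reaches from about 0.375 to 0.9 m from the base axis. Payload 3.1 kg.
Tool frame: the origin (TCP) lies at the very end of the fingers, on their centre line; the grasp point (between the pads) lies 19 mm behind it; z points along the fingers, x is the direction in which the jaws open and shut, and the axes are right-handed (so a half turn about z gives the same grasp; the last joint's range is limited). The gripper opens to 87 mm and grips with 3 to 60 N. Pads are 19 mm wide; open, the fingers measure 117 mm over their backs; the gripper's body (75 mm by 190 mm) begins 51 mm behind the grasp point.
Start: joints at [60.132, 30.224, 82.088, -0, 67.689, -10.227], TCP at [0.21, 0.589, 0.223] pointing down, gripper open.
Joint ranges: [-176.69, 176.69], [-43.24, 126.21], [12.49, 139.97], [-82, 262], [0, 151.66], [-163.58, 163.58]. Speed limits (degrees/s): [159.86, 159.86, 180, 180, 180, 180].

INTERFACE

Orientations are given as a 3x3 rotation matrix whose columns are the frame's x, y, z axes.
In Python, from rig import read_state, capture, bot gives the robot as it stands.
- The arm moves only by the shell command python3 -m crank 'ROWS' [OPENING]. ROWS is JSON, a list of rows, each a list of 2 entries, a list of its own where there are three numbers: the shift along the tool's x, y, z in cm, then the turn, a rotation vector about the tool's x, y, z in rad. In form: [[[dx, dy, dz], [wx, wy, wz]], ...]. A call has 1 to 12 rows; each row shifts and turns the commanded pose from where the row before left it, along the tool's axes as they then stand; what a row does not reach is not made up. A row lasts 1/10 s, in which the tool goes at most 50 mm and 8.59 degrees, less where a joint would pass 70% of its speed; a pose out of reach is approached as far as the arm can. A call with a gripper value outside its range is refused whole. OPENING is the closure, from -1 (fully open) to 1 (shut), set as the call begins (- or left out, the last holds). The fingers move at their own pace and stop on an object; the grip force is fixed at half the most. Time passes only in rows, so rows that do not move let the fingers close. It gives the time, the measured TCP pose, the force and the opening at its end, in the units of the state.
- read_state(): the state, without advancing time (a new reading comes with each control period).
- capture(name): name is "scene" or "top" or "wrist"; returns a dict with "pixels" (384x512x3 uint8, red, green, blue), "camera_matrix" (3x3 intrinsics, pixels), "R" (3x3) and "t" (3): a world point X has camera coordinates R X + t. Camera axes: x right, y down, z forward; pixel columns grow to the right and rows downward; lengths in m; the calibration is good to about 2 mm. A picture is of the moment at which its call begins. There is no depth.
- bot.hand_in(): hands the job in, once; it reports no verdict.
The state is a dict: "time_s": time; "joint_positions": joint angles; "qvel": joint speeds; "tau": joint torques, N m; "position": TCP position; "tcp_rot": TCP orientation; "force": force on the tool from outside, world axes, zero at the start; "moment": the same for the moment, N m; "opening": opening from 0.0 (shut) to 1.0 (fully open).
Only numpy, scipy, OpenCV 4.12 (cv2) and the standard library are available. Lean on these libraries where they do the work, as an engineer would, in place of code of your own. Each camera call takes 0.05 s, during which the arm holds its last target.

TASK

Open the low clear canister: press the push button on its front, catch the lid with a fingertip as it pops up, before the spring can fling it open, and ease it back until the spring holds it fully open. Do it with touch alone: grip nothing, go gently on the lid, and leave the canister and everything around it standing where it is.

Things in the scene. Friction and masses are not known exactly. Their poses are not given: they have to be found in the camera images.
- canister: low clear fluted square canister with a white rim, 140 x 140 mm, loose on the desk, about 0.85 kg, rim 85 mm up. Origin: centre of its underside; x runs level from the front (button) to the back (hinge), y along the hinge, z up. (A taller one of the same make, on a raised white board at y below -0.4 m, is no part of the job.)
- button_top (a point): centre of the push button's flat top, 18 mm (canister x) by 34 mm (y), on a latch housing 28 x 48 mm at the front. In the canister's frame x = -84, y = 0, z = 102 mm when out. It stands 11 mm above the shut lid's top face, and still 5 mm above it when fully pressed, so one finger can press it while the other is over the lid
- button (a joint): travel of the push button, m: 0 out, 0.006 fully down; it springs back. It takes 1.5 N to start and 5 N to bottom. From 4.5 mm on it draws back the steel tongue that holds down the lid's front edge, and the lid pops up
- canister_hinge (a point): middle of the lid's hinge axis, on the canister's back: in the canister's frame x = 66 mm, y = 0, z = 88.5 mm; the axis runs along y
- lid_edge (a point): middle of the lid's front (free) edge on its top face, 130 mm from the hinge axis; it moves with the lid. The lid is a flat clear panel with a white frame, 126 x 126 mm, 4.5 mm thick, 0.11 kg, its top face 2 mm above the hinge axis when shut
- lid (a joint): lid angle, rad: 0 shut (level), 1.57 upright, 1.75 fully open at its stop, where the spring keeps it. The spring always opens it: 1 N at 100 mm from the hinge at the start, 0.4 N at the end. Let go shut it is open in 0.35 s at over 6 rad/s, let go below about 1.2 rad it still flies; so hold it back with a finger on its outer face that moves round the hinge, nearly to the stop
- mug: white mug, 76 mm wide, 85 mm high, handle on its +y side, a loose bystander; origin at the centre of its underside
- cream_jar: low round amber jar with a metal cap, 60 mm wide, 48 mm high, a loose bystander; origin at the centre of its underside
- tape_roll: roll of tape lying flat, 72 mm wide, 18 mm high, a loose bystander; origin at the centre of its underside
- stapler: desk stapler lying along its own x, 100 x 32 mm, about 32 mm high, a loose bystander; origin at the centre of its underside
- calendar: stack of turning calendar discs on a round wooden foot, 72 mm wide, 97 mm high, a loose bystander; origin at the centre of its underside
- candle_glass: small open glass, 64 mm wide, 60 mm high, a loose bystander; origin at the centre of its underside
Not all that is in view belongs to the job. What is shaped like the canister but green is not meant.

How it is judged (in metres and radians):
On the way, in this order (a step that is already met when the one before it is completed fails the run):
1. the lid has been released and is caught: it is between 0.02 and 0.7 rad open and presses up against a finger (value of joint lid between 0.02 and 0.7 rad and contact force between the fingers and lid above 0.1 N), for 0.2 s.
2. the lid is fully open (past 1.65 rad) (value of joint lid above 1.65 rad), for 0.2 s.
At the end, for the whole second after the job is handed in: the lid rests fully open (past 1.65 rad, stop at 1.75), the button is out again (within 2 mm), and the canister and every bystander stand within 30 mm of where they were (value of joint lid above 1.65 rad and velocity of joint lid below 0.1 rad/s and value of joint button below 0.002 m and distance of each of canister, mug, cream_jar, tape_roll, stapler, calendar, candle_glass from where it was at the start of the episode below 0.03 m and angle between canister's own z axis and vertical below 0.05 rad); the robot touches nothing.
It fails at once if the lid is flung: it swings open faster than 4 rad/s past 0.7 rad (value of joint lid above 0.7 rad and velocity of joint lid above 4 rad/s).
It fails at once if the lid is gripped or forced: the fingers load it with more than 15 N (contact force between the fingers and lid above 15 N).
It fails at once if the canister is lifted, tipped or shoved (more than 30 mm or 0.15 rad) (distance of canister from where it was at the start of the episode above 0.03 m or angle between canister's own z axis and vertical above 0.15 rad).
It fails at once if a bystander is lifted, carried or pushed more than 30 mm (distance of any of mug, cream_jar, tape_roll, stapler, calendar, candle_glass from where it was at the start of the episode above 0.03 m).
It also fails if it takes over 40 s, if anything falls off the work surface, if the arm or the gripper's body presses on something with over 40 N, if the wrist force passes 120 N, or if a joint passes its speed limit or range.

## Working session

There is one attempt and no reset: what is moved stays moved. The work goes in short steps, Python scripts to look and compute and a shell command to move; the robot and the scene stay as the last step left them, time stands still between calls to the robot, and variables do not carry over. Pictures are saved under pics/ and viewed, and the job is handed in when it is done.

```bash
mkdir -p pics; ls; python3 - <<'E'
from rig import read_state, capture, bot
import cv2
s=read_state();print(s)
for n in ["scene","top"]:
    c=capture(n);cv2.imwrite(f"pics/{n}0.png",cv2.cvtColor(c["pixels"],cv2.COLOR_RGB2BGR));print(n,c["camera_matrix"],c["R"],c["t"])
E
```

```text
pics
{'time_s': 0.0, 'joint_positions': array([ 6.01322853e+01,  3.02769793e+01,  8.21556943e+01, -1.61073449e-03,
        6.76894273e+01, -1.02275924e+01]), 'qvel': array([ 0.05358774, -0.07950375,  0.09170995,  0.00554507,  0.07564744,
        0.06851482]), 'tau': array([ 1.45115901e-03, -4.40036595e+01, -1.76593906e+01,  6.33975654e-02,
        5.82370092e-02, -1.52077669e-04]), 'position': array([0.20968428, 0.58800408, 0.22159678]), 'tcp_rot': array([[ 3.36100011e-01,  9.41825729e-01, -1.03871282e-03],
       [ 9.41823957e-01, -3.36101431e-01, -1.86095987e-03],
       [-2.10181275e-03, -3.52815983e-04, -9.99997729e-01]]), 'force': array([-0.19455602, -0.75782759,  0.01067134]), 'moment': array([-0.01347373,  0.02963516, -0.02544772]), 'opening': 1.0024074486777543}
scene [[473.17593113   0.         256.0176021 ]
 [  0.         473.17593113 195.84564853]
 [  0.           0.           1.        ]] [[-0.83134484  0.55545682  0.01826155]
 [ 0.27908502  0.44566717 -0.85058352]
 [-0.48060099 -0.7020317  -0.52552277]] [ 0.45224639 -0.11826467  1.31003903]
top [[409.5696586    0.         256.73302342]
 [  0.         409.5696586  189.19520842]
 [  0.           0.           1.        ]] [[-0.06509364 -0.99786489 -0.00533721]
 [-0.97600095  0.06477942 -0.2079081 ]
 [ 0.20780993 -0.00832437 -0.9781338 ]] [0.06427038 0.57040792 0.99821742]
```

View pics/scene0.png

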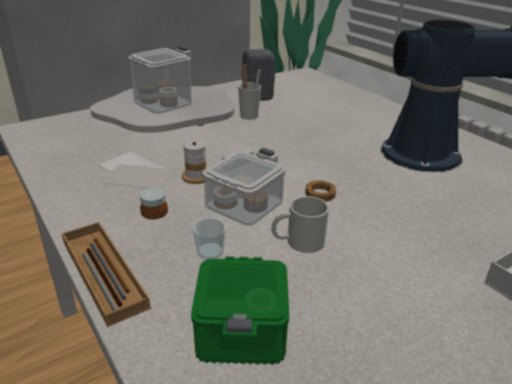

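View pics/top0.png

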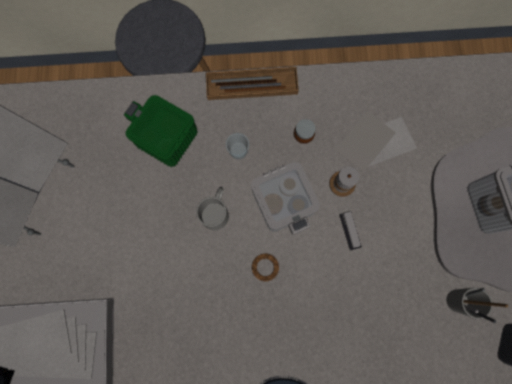

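Three things share the shape: the clear low one at top (285,195), the tall clear one on the raised board at top (492,203), and the green one at top (162,130). The one at (285,195) fits: clear, low, standing on the desk. Next I enlarge a crop of it to confirm.

```bash
python3 - <<'E'
import cv2,numpy as np
a=cv2.imread("pics/top0.png")[150:250,240:370];b=cv2.imread("pics/scene0.png")[140:230,190:300]
cv2.imwrite("pics/ct.png",cv2.resize(cv2.convertScaleAbs(a,alpha=1.3),None,fx=6,fy=6,interpolation=cv2.INTER_CUBIC))
cv2.imwrite("pics/cs.png",cv2.resize(b,None,fx=6,fy=6,interpolation=cv2.INTER_CUBIC))
E
```

```text
(no output)
```

View pics/ct.png

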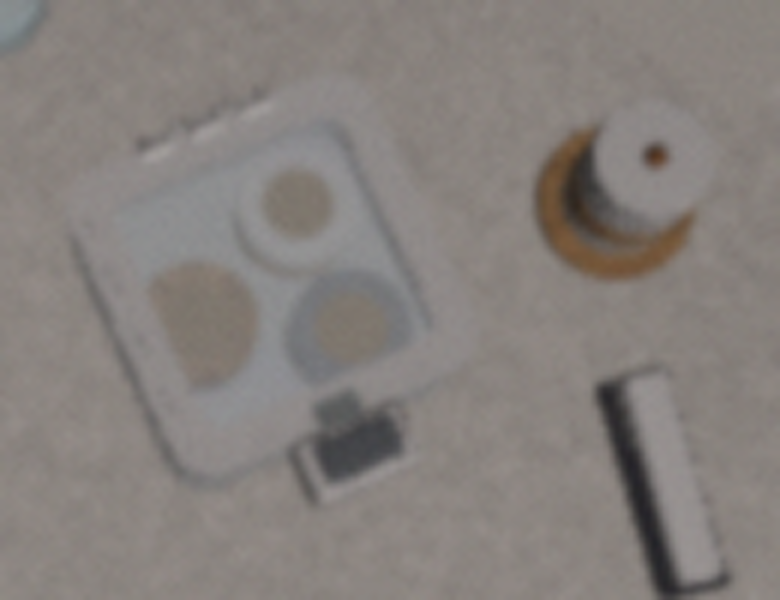

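View pics/cs.png

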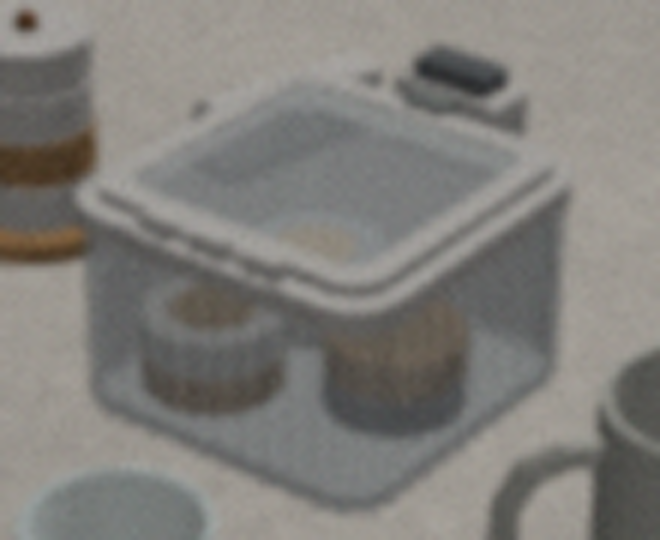

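```bash
cat > h.py <<'E'
import numpy as np,cv2
from rig import capture,read_state
def ray(c,uv):
    K,R,t=c["camera_matrix"],c["R"],c["t"]
    d=R.T@np.linalg.inv(K)@np.array([uv[0],uv[1],1.]);return -R.T@t,d
def plane(c,uv,z):
    o,d=ray(c,uv);return o+d*(z-o[2])/d[2]
def proj(c,X):
    p=c["camera_matrix"]@(c["R"]@np.asarray(X,float)+c["t"]);return p[:2]/p[2]
def tri(c1,u1,c2,u2):
    A=[];b=[]
    for c,u in((c1,u1),(c2,u2)):
        o,d=ray(c,u);d/=np.linalg.norm(d);P=np.eye(3)-np.outer(d,d);A.append(P);b.append(P@o)
    x=np.linalg.solve(A[0]+A[1],b[0]+b[1]);return x
def dark(c,box,th=75):
    x0,y0,x1,y1=box;g=cv2.cvtColor(c["pixels"],cv2.COLOR_RGB2GRAY)[y0:y1,x0:x1]
    n,l,s,ce=cv2.connectedComponentsWithStats((g<th).astype(np.uint8))
    return [(s[i][4],(ce[i]+[x0,y0]).round(2)) for i in range(1,n) if s[i][4]>8]
E
python3 - <<'E'
from h import *
t=capture("top");s=capture("scene")
for th in(70,80,90):
  print(th,dark(t,(285,210,315,240),th),dark(s,(250,142,285,165),th))
E
```

```text
70 [(np.int32(110), array([299.01, 223.31]))] [(np.int32(40), array([265.95, 152.52]))]
80 [(np.int32(148), array([298.55, 222.6 ])), (np.int32(14), array([290.  , 229.14]))] [(np.int32(55), array([266.29, 152.18]))]
90 [(np.int32(208), array([297.33, 223.06]))] [(np.int32(71), array([266.32, 151.99]))]
```

```bash
python3 - <<'E'
from h import *
t=capture("top");s=capture("scene")
for th in(55,60,65):
  print(th,dark(t,(285,210,315,240),th),dark(s,(250,142,285,165),th))
ub=(299.7,223.2);us=(266.2,152.2)
b=tri(t,ub,s,us);print("tri",b,proj(t,b),proj(s,b)); B=plane(t,ub,.102);print("plane",B, plane(s,us,.102))
f=lambda x,y:(240+(x+.5)/6-.5,150+(y+.5)/6-.5)
# rim edges line fits, outer lid/rim corners at z=.085: straight sides
L=[plane(t,f(*p),.085) for p in((75,235),(170,460))];R=[plane(t,f(*p),.085) for p in((375,110),(468,320))]
F=[plane(t,f(*p),.085) for p in((215,480),(450,380))];H=[plane(t,f(*p),.088) for p in((150,150),(265,103))]
ang=lambda a:np.degrees(np.arctan2((a[0]-a[1])[1],(a[0]-a[1])[0]))
print(ang(L),ang(R),ang(F),ang(H)); 
h=plane(t,f(205,130),.0885);print("hinge",h,"dist",np.linalg.norm((h-B)[:2]),np.degrees(np.arctan2(*(h-B)[:2][::-1])))
x=(L[0]+L[1]+R[0]+R[1])/4; print("mid", x)
for n in np.array(L+R+F):print(n)
E
```

```text
55 [(np.int32(45), array([299.07, 223.58]))] [(np.int32(17), array([265.24, 152.65]))]
60 [(np.int32(73), array([299.1 , 223.85]))] [(np.int32(22), array([265.59, 152.59]))]
65 [(np.int32(85), array([298.93, 223.94]))] [(np.int32(32), array([266.12, 152.72]))]
tri [ 0.47244501 -0.07133676  0.09639834] [299.29004059 223.76703619] [265.46779271 152.04304428]
plane [ 0.47309404 -0.07185345  0.102     ] [ 0.47804963 -0.06062681  0.102     ]
18.81084251607552 18.310687677704532 109.2395015512414 109.00222365676812
hinge [ 0.61094179 -0.01917066  0.0885    ] dist 0.14757194035455837 20.915907994536838
mid [ 0.54539403 -0.04271853  0.085     ]
[0.57003464 0.03852303 0.085     ]
[0.47275687 0.00538644 0.085     ]
[ 0.61578092 -0.09204063  0.085     ]
[ 0.52300368 -0.12274296  0.085     ]
[ 0.46330314 -0.01250856  0.085     ]
[ 0.49833163 -0.11287382  0.085     ]
```

```bash
python3 -m crank '[[[-1.5,1.5,-0.2],[0,0,0]],[[-2.5,2.5,-0.3],[0,0,0]],[[-3.4,3.3,-0.3],[0,0,0]],[[-3.4,3.3,-0.3],[0,0,0]],[[-3.4,3.3,-0.3],[0,0,0]],[[-3.4,3.3,-0.3],[0,0,0]],[[-3.4,3.3,-0.3],[0,0,0]],[[-3.4,3.3,-0.3],[0,0,0]],[[-3.4,3.3,-0.3],[0,0,0]],[[-3.4,3.3,-0.3],[0,0,0]],[[-3.4,3.3,-0.3],[0,0,0]],[[-2.5,2.5,-0.2],[0,0,0]]]' -0.4
python3 -m crank '[[[-2.5,2.5,0],[0,0,0]],[[-2.5,2.5,0],[0,0,0]],[[-2.5,2.5,0],[0,0,0]],[[-2.5,2.5,0],[0,0,0]],[[-1.5,1.5,0],[0,0,0]],[[-0.7,0.7,0],[0,0,0.05]],[[0,0,0],[0,0,0.12]],[[0,0,0],[0,0,0.12]],[[0,0,0],[0,0,0.12]],[[0,0,0],[0,0,0.12]],[[0,0,0],[0,0,0.12]],[[0,0,0],[0,0,0.12]]]'
```

```text
time_s: 1.5
position: [0.4274, 0.1151, 0.2571]
tcp_rot: [[0.338, 0.941, 0.002], [0.941, -0.338, -0.0], [0.0, 0.002, -1.0]]
force: [1.1, 0.8, 0.0]
opening: 0.7
time_s: 2.7
position: [0.5001, -0.0384, 0.2566]
tcp_rot: [[0.899, 0.438, 0.0], [0.438, -0.899, -0.0], [0.0, 0.0, -1.0]]
force: [0.3, -0.6, -0.4]
opening: 0.697
```

```bash
python3 -m crank '[[[0,0,0],[0,0,0.12]],[[0,1.0,0],[0,0,0]],[[0,1.0,0],[0,0,0]],[[0,0,0],[0,0,0]]]'
python3 - <<'E'
from h import *
c=capture("wrist");cv2.imwrite("pics/w1.png",cv2.cvtColor(c["pixels"],cv2.COLOR_RGB2BGR));np.savez("w1.npz",**c)
B=np.array([.473,-.072,.102]);print(proj(c,B),read_state()["position"],read_state()["force"])
c=capture("top");cv2.imwrite("pics/t1.png",cv2.cvtColor(c["pixels"],cv2.COLOR_RGB2BGR))
E
```

```text
time_s: 3.1
position: [0.5078, -0.059, 0.2567]
tcp_rot: [[0.943, 0.332, 0.001], [0.332, -0.943, -0.001], [0.001, 0.001, -1.0]]
force: [-0.4, 0.0, 0.3]
opening: 0.7
[223.87829031 180.86964983] [ 0.50727285 -0.05826004  0.25653698] [-0.90127247  0.46255475 -0.86916216]
```

View pics/w1.png

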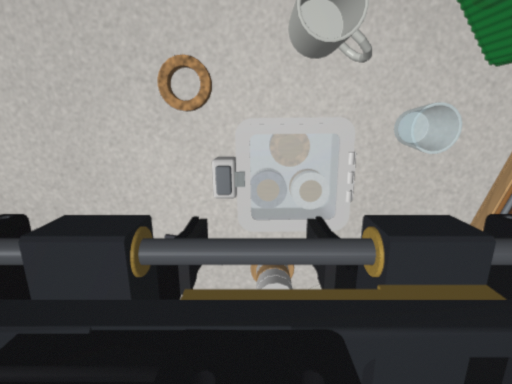

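The wrist view shows the button at about (223,180), the hinge knuckles at about (351,180), and the canister sides level with the picture's rows. The button sits within 1 px of where I predicted it. Next I refine the pose from this view.

```bash
python3 - <<'E'
from h import *
c=dict(np.load("w1.npz"));g=cv2.cvtColor(c["pixels"],cv2.COLOR_RGB2GRAY)
print(dark(c,(212,160,236,200),100),dark(c,(212,160,236,200),85))
a=cv2.resize(c["pixels"][110:240,205:365,::-1],None,fx=5,fy=4.6,interpolation=cv2.INTER_CUBIC);a=cv2.resize(c["pixels"][110:230,205:365,::-1],None,fx=5,fy=5,interpolation=cv2.INTER_CUBIC);cv2.imwrite("pics/w1c.png",a)
for u in((223.5,180),):
  print(plane(c,u,.102))
h=plane(c,(351,178),.0885);b=plane(c,(223.5,180),.102);print(h,h-b,np.linalg.norm((h-b)[:2]),np.degrees(np.arctan2((h-b)[1],(h-b)[0])))
E
```

```text
[(np.int32(64), array([228.67, 176.62]))] [(np.int32(20), array([229.95, 175.55]))]
[ 0.47227965 -0.07117055  0.102     ]
[ 0.61489413 -0.02154861  0.0885    ] [ 0.14261447  0.04962195 -0.0135    ] 0.15100074811280495 19.185068637128495
```

View pics/w1c.png

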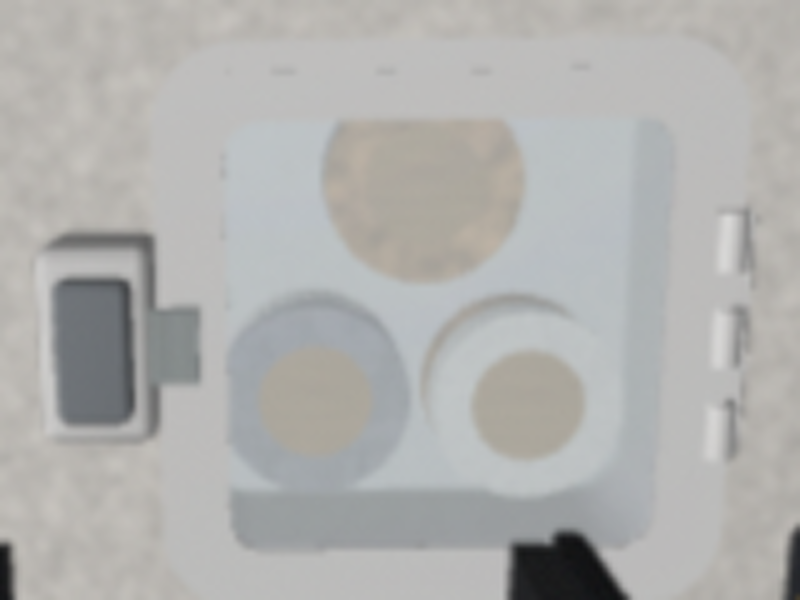

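View pics/t1.png

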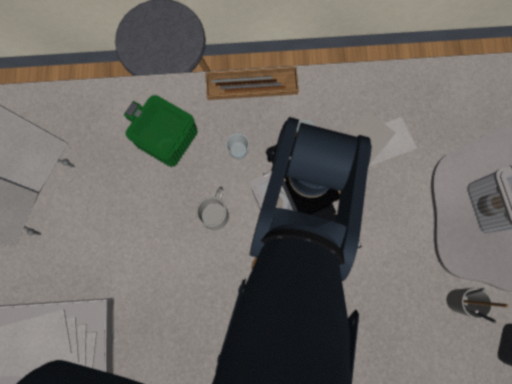

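```bash
python3 -m crank '[[[0,0,1.5],[0,0,0]],[[0,0,3],[0,0,0]],[[0,0,3],[0,0,0]],[[0,0,3],[0,0,0]],[[0,0,2.5],[0,0,0]],[[0,0,1.0],[0,0,0]],[[0,0,0.3],[0,0,0]],[[0,0,0],[0,0,0]],[[0,0,0],[0,0,0]]]'
python3 - <<'E'
from h import *
c=capture("wrist");cv2.imwrite("pics/w2.png",cv2.cvtColor(c["pixels"],cv2.COLOR_RGB2BGR))
s=read_state();print(s["position"],s["force"])
c=capture("scene");p=cv2.resize(c["pixels"][100:250,150:350,::-1],None,fx=4,fy=4,interpolation=cv2.INTER_CUBIC);cv2.imwrite("pics/s2.png",p)
E
```

```text
time_s: 4.1
position: [0.5077, -0.0575, 0.1146]
tcp_rot: [[0.943, 0.332, 0.002], [0.332, -0.943, -0.001], [0.002, 0.001, -1.0]]
force: [-0.1, 0.0, -0.2]
opening: 0.702
[ 0.50773706 -0.05749809  0.11473382] [-0.22916551  0.40253719  0.11846372]
```

View pics/w2.png

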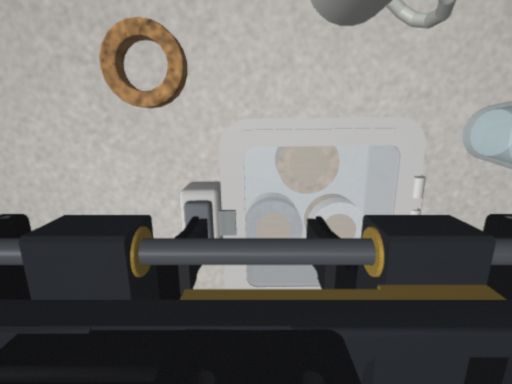

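View pics/s2.png

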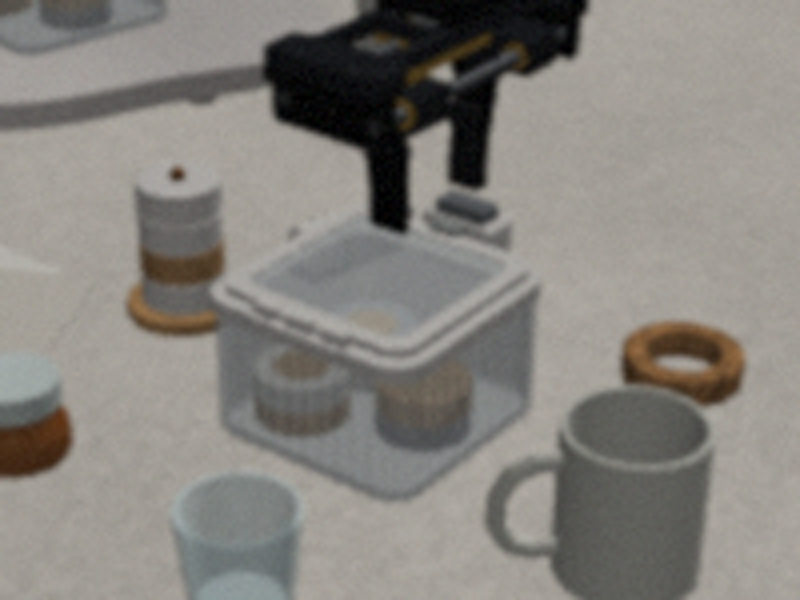

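The wrist view puts the front finger in line with the button at (200,220). In the scene view its tip hangs just above the button. Now I press slowly, with the other finger over the lid.

```bash
python3 -m crank '[[[0,0,0.5],[0,0,0]],[[0,0,0.4],[0,0,0]],[[0,0,0.2],[0,0,0]],[[0,0,0.2],[0,0,0]],[[0,0,0.2],[0,0,0]],[[0,0,0.15],[0,0,0]],[[0,0,0],[0,0,0]],[[0,0,0],[0,0,0]]]'
```

```text
time_s: 5.0
position: [0.5066, -0.0572, 0.0973]
tcp_rot: [[0.943, 0.332, -0.0], [0.332, -0.943, 0.0], [-0.0, -0.0, -1.0]]
force: [-0.9, 0.9, 5.7]
opening: 0.7
```

```bash
python3 -m crank '[[[0,0,0.1],[0,0,0]],[[0,0,0],[0,0,0]],[[0,0,0],[0,0,0]]]'
python3 - <<'E'
from h import *
c=capture("wrist");cv2.imwrite("pics/w3.png",cv2.cvtColor(c["pixels"],cv2.COLOR_RGB2BGR))
s=read_state();print(s["position"],s["force"],s["moment"])
c=capture("scene");p=cv2.resize(c["pixels"][100:250,150:350,::-1],None,fx=4,fy=4,interpolation=cv2.INTER_CUBIC);cv2.imwrite("pics/s3.png",p)
E
```

```text
time_s: 5.3
position: [0.5066, -0.0572, 0.0964]
tcp_rot: [[0.943, 0.332, -0.0], [0.332, -0.943, 0.0], [-0.0, -0.0, -1.0]]
force: [-1.4, 0.4, 6.4]
opening: 0.7
[ 0.50659878 -0.05718585  0.09643285] [-0.78938325  1.33462944  6.28254358] [-0.06816098  0.43880117 -0.02088666]
```

View pics/s3.png

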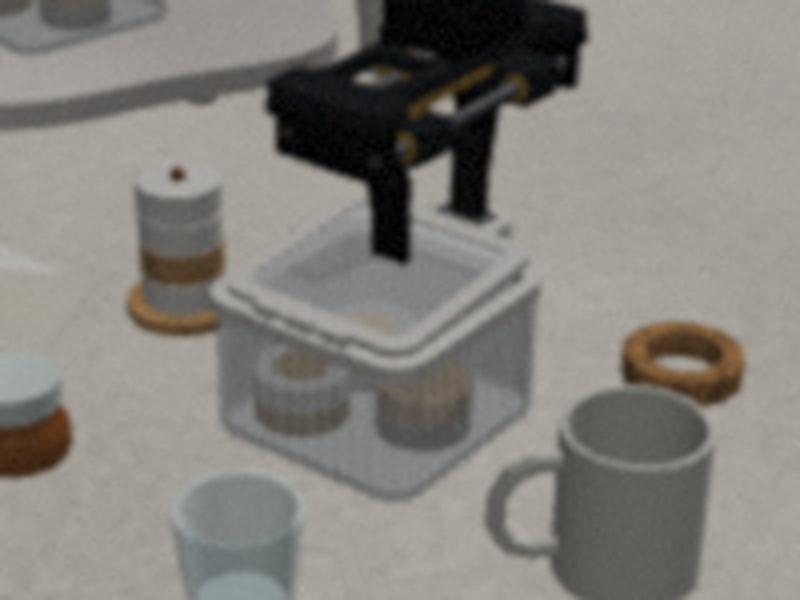

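View pics/w3.png

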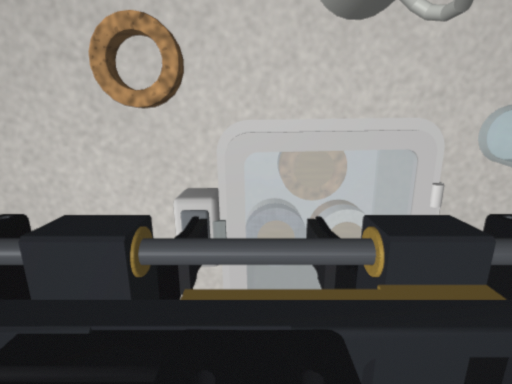

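The lid has popped and rests on the rear fingertip. The scene view shows a wedge gap under the lid's front edge, and 6.3 N is roughly 5 N from the button plus about 1.3 N from the lid. Now I follow the arc about the hinge, radius 82.6 mm at the finger's inner corner, starting with the first part.

```bash
python3 -m crank '[[[0,0,0],[0,0,0]],[[0.08,0,-0.5],[0,0,0]],[[0.1,0,-0.55],[0,0,0]],[[0.23,0,-0.8],[0,0,0]],[[0.3,0,-0.8],[0,0,0]],[[0.2,0,-0.4],[0,0,0]],[[0,0,0],[0,0,0]]]'
python3 - <<'E'
from h import *
s=read_state();print(s["position"],s["force"],s["moment"])
c=capture("scene");p=cv2.resize(c["pixels"][80:230,150:350,::-1],None,fx=4,fy=4,interpolation=cv2.INTER_CUBIC);cv2.imwrite("pics/s4.png",p)
E
```

```text
time_s: 6.1
position: [0.5167, -0.0543, 0.1275]
tcp_rot: [[0.943, 0.332, 0.003], [0.332, -0.943, -0.001], [0.002, 0.002, -1.0]]
force: [1.0, 0.4, 0.1]
opening: 0.699
[ 0.51665399 -0.0543267   0.12751126] [1.03589298 0.41097396 0.12478567] [-0.08980842 -0.09169176  0.00509176]
```

View pics/s4.png

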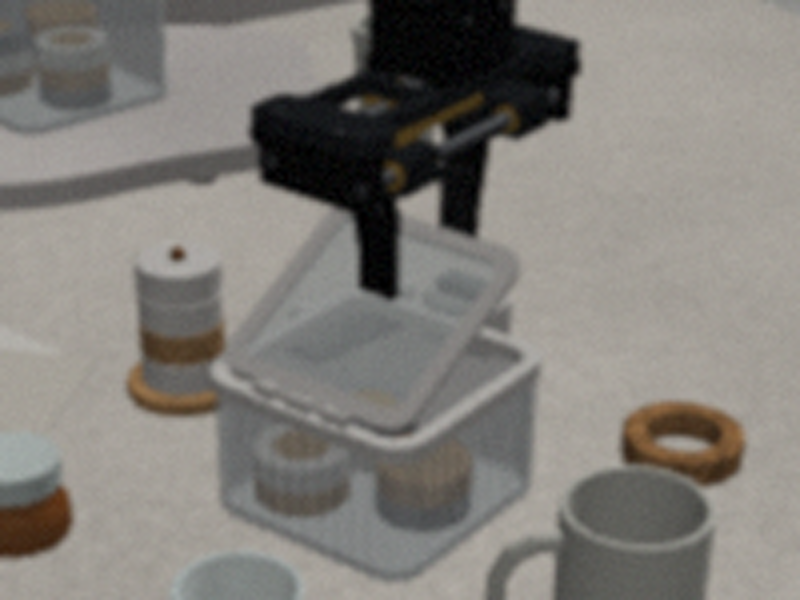

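Lid held on the finger at about 0.47 rad, canister unmoved. Continuing along the arc.

```bash
python3 -m crank '[[[0.2,0,-0.4],[0,0,0]],[[0.4,0,-0.6],[0,0,0]],[[0.5,0,-0.6],[0,0,0]],[[0.55,0,-0.6],[0,0,0]],[[0.6,0,-0.5],[0,0,0]],[[0.65,0,-0.45],[0,0,0]],[[0.5,0,-0.3],[0,0,0]],[[0,0,0],[0,0,0]]]'
python3 - <<'E'
from h import *
s=read_state();print(s["position"],s["force"],s["moment"])
B=np.array([.4722,-.0709]);print("X",(s["position"][:2]-B)@[.945,.327]*1000-84+30.5-66,"Z",s["position"][2]*1000-88.5)
c=capture("scene");p=cv2.resize(c["pixels"][60:210,150:350,::-1],None,fx=4,fy=4,interpolation=cv2.INTER_CUBIC);cv2.imwrite("pics/s5.png",p)
E
```

```text
time_s: 6.95
position: [0.5487, -0.0428, 0.1616]
tcp_rot: [[0.943, 0.332, 0.002], [0.332, -0.943, -0.0], [0.002, 0.001, -1.0]]
force: [0.4, -0.2, -0.4]
opening: 0.699
[ 0.54871873 -0.04283616  0.16158363] [ 0.40365983 -0.17370017 -0.39485471] [-0.08832977 -0.11246269 -0.01239083]
X -38.012924595944625 Z 73.08363236342814
```

View pics/s5.png

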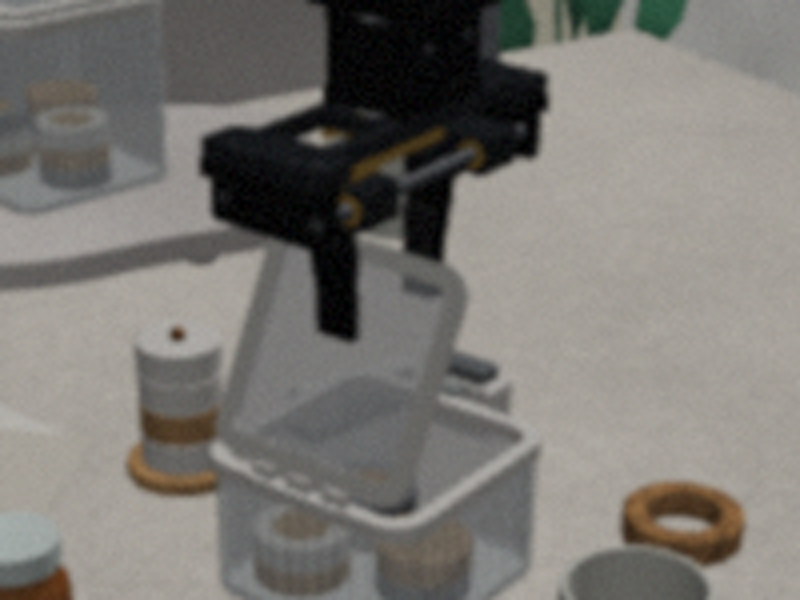

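```bash
python3 -m crank '[[[0.5,0,-0.25],[0,0,0]],[[0.7,0,-0.3],[0,0,0]],[[0.8,0,-0.2],[0,0,0]],[[0.8,0,-0.15],[0,0,0]],[[0.7,0,-0.05],[0,0,0]],[[0.5,0,0],[0,0,0]],[[0.4,0,0],[0,0,0]],[[0.4,0,0],[0,0,0]],[[0.4,0,0],[0,0,0]],[[0.4,0,0],[0,0,0]],[[0.4,0,0],[0,0,0]],[[0,0,0],[0,0,0]]]'
python3 - <<'E'
from h import *
s=read_state();print(s["position"],s["force"],s["moment"])
B=np.array([.4722,-.0709]);print("X",(s["position"][:2]-B)@[.945,.327]*1000-84+30.5-66,"Z",s["position"][2]*1000-88.5)
c=capture("scene");p=cv2.resize(c["pixels"][60:210,150:350,::-1],None,fx=4,fy=4,interpolation=cv2.INTER_CUBIC);cv2.imwrite("pics/s6.png",p)
c=capture("wrist");cv2.imwrite("pics/w6.png",c["pixels"][:,:,::-1])
E
```

```text
time_s: 8.2
position: [0.6046, -0.0229, 0.1706]
tcp_rot: [[0.943, 0.332, 0.001], [0.332, -0.943, -0.0], [0.001, 0.0, -1.0]]
force: [0.1, -0.9, 0.3]
opening: 0.703
[ 0.6046299  -0.02292689  0.17056375] [ 0.13860575 -0.90447947  0.28356898] [-0.0750413  -0.05384111 -0.00866126]
X 21.333460126368465 Z 82.0637489343957
```

View pics/s6.png

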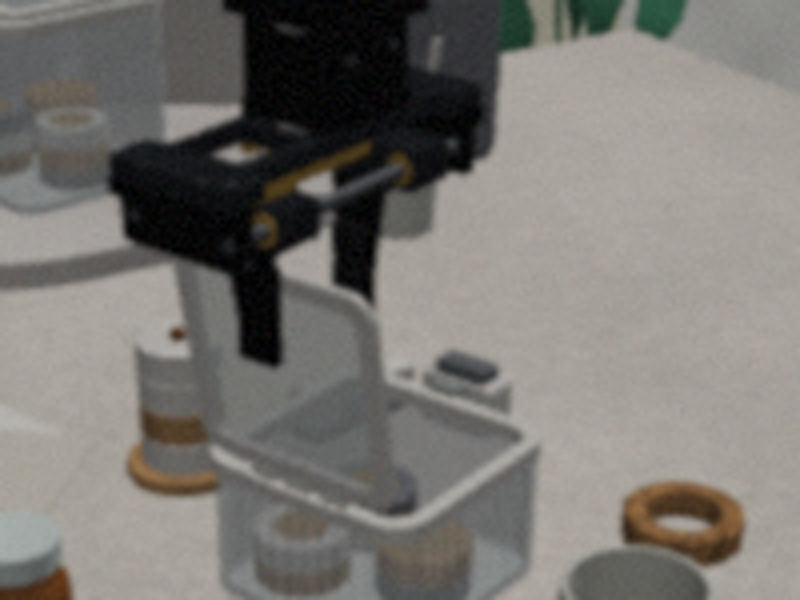

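View pics/w6.png

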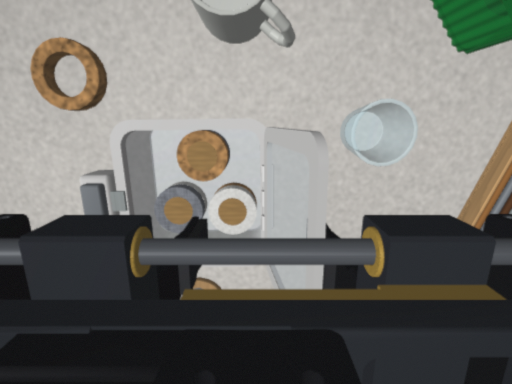

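The lid leans back past upright, at about 1.7 rad, still beside the rear finger. I move the finger on past the stop, then straight up.

```bash
python3 -m crank '[[[0.3,0,0],[0,0,0]],[[0.3,0,0],[0,0,0]],[[0.3,0,0],[0,0,0]],[[0.3,0,0],[0,0,0]],[[0.3,0,0],[0,0,0]],[[0,0,0],[0,0,0]],[[0,0,0],[0,0,0]],[[0,0,0],[0,0,0]]]'
python3 - <<'E'
from h import *
s=read_state();print(s["position"],s["force"],s["moment"])
c=capture("scene");p=cv2.resize(c["pixels"][60:210,150:350,::-1],None,fx=4,fy=4,interpolation=cv2.INTER_CUBIC);cv2.imwrite("pics/s7.png",p)
c=capture("wrist");cv2.imwrite("pics/w7.png",c["pixels"][:,:,::-1])
E
```

```text
time_s: 9.1
position: [0.618, -0.0181, 0.1705]
tcp_rot: [[0.943, 0.332, -0.0], [0.332, -0.943, 0.0], [-0.0, -0.0, -1.0]]
force: [0.3, -0.1, 0.2]
opening: 0.7
[ 0.61803635 -0.0180794   0.17048172] [ 0.32569343 -0.13391163  0.22005874] [-0.07683038  0.00403888 -0.02641783]
```

View pics/s7.png

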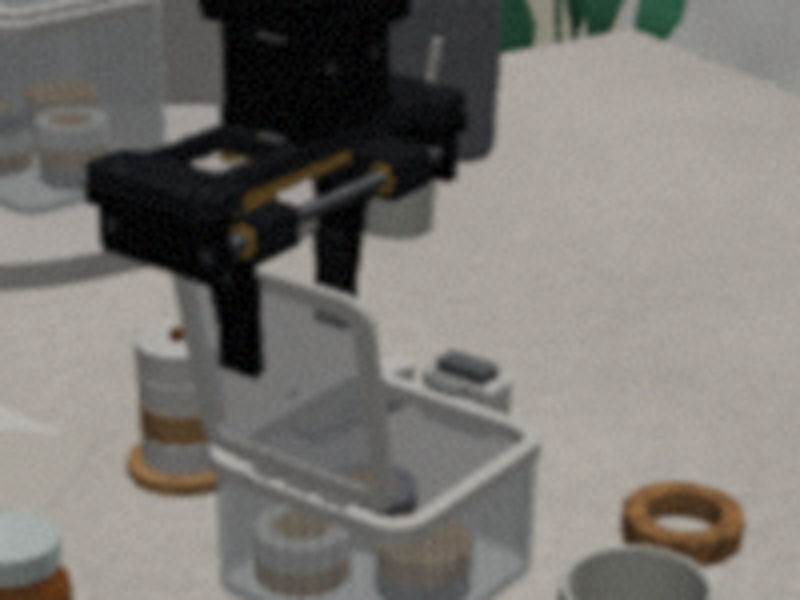

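View pics/w7.png

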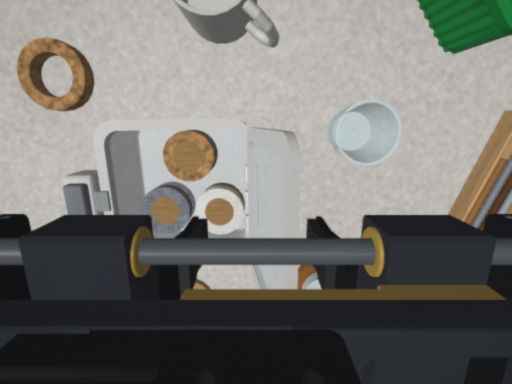

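The lid stayed put while the finger moved on. In the scene crop its edge is still at (365,310), and it now stands clear of both fingers. Lifting out.

```bash
python3 -m crank '[[[0,0,-0.5],[0,0,0]],[[0,0,-1.5],[0,0,0]],[[0,0,-2],[0,0,0]],[[0,0,-2],[0,0,0]],[[0,0,-2],[0,0,0]],[[0,0,-2],[0,0,0]],[[0,0,-1.0],[0,0,0]],[[0,0,0],[0,0,0]],[[0,0,0],[0,0,0]],[[0,0,0],[0,0,0]]]'
python3 - <<'E'
from h import *
s=read_state();print(s["position"],s["force"])
c=capture("scene");p=cv2.resize(c["pixels"][20:270,100:366,::-1],None,fx=2.4,fy=2.4,interpolation=cv2.INTER_CUBIC);cv2.imwrite("pics/s8.png",p)
d=cv2.cvtColor(cv2.absdiff(c["pixels"][:,:,::-1],cv2.imread("pics/scene0.png")),cv2.COLOR_BGR2GRAY);cv2.imwrite("pics/d8.png",cv2.convertScaleAbs(d,alpha=3))
E
```

```text
time_s: 10.2
position: [0.6174, -0.018, 0.2792]
tcp_rot: [[0.943, 0.332, -0.003], [0.332, -0.943, 0.001], [-0.002, -0.001, -1.0]]
force: [-0.2, -0.6, 0.8]
opening: 0.703
[ 0.61740239 -0.01795727  0.27921338] [-0.18488753 -0.57840392  0.80808532]
```

View pics/s8.png

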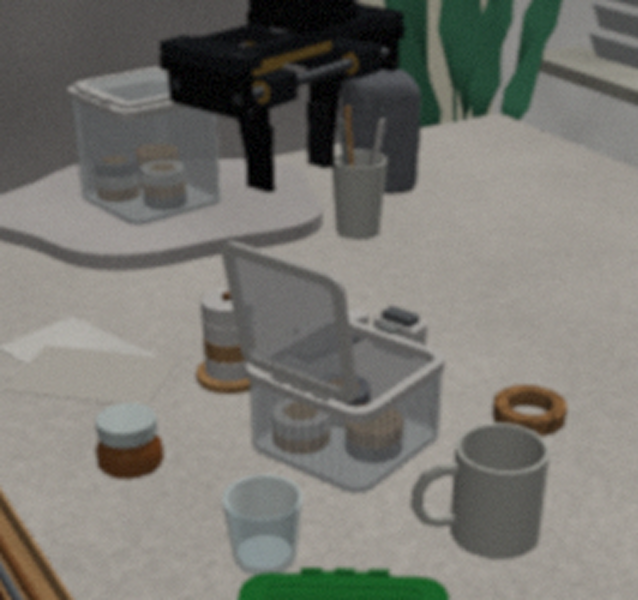

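View pics/d8.png

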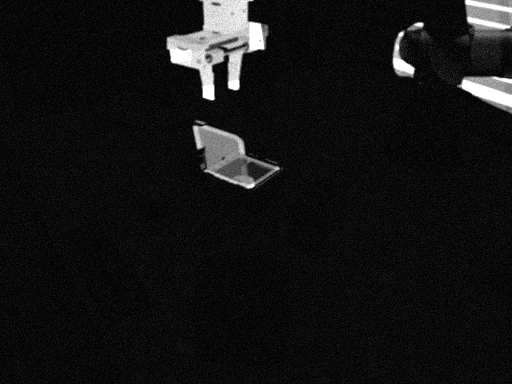

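```bash
python3 - <<'E'
from h import *
from rig import bot
c=capture("scene");B=np.array([.4722,-.0709]);ex=np.array([.945,.327]);ey=np.array([-.327,.945])
for th in(1.57,1.65,1.75):
  X=66-130*np.cos(th)+2*np.sin(th);Z=.0885+.130*np.sin(th)+.002*np.cos(th)
  print(th,[((proj(c,[*(B+ex*(X+84)/1000+ey*y),Z])-[100,20])*2.4).round(0) for y in(-.063,.063)])
bot.hand_in()
E
```

```text
1.57 [array([233., 227.]), array([352., 266.])]
1.65 [array([225., 231.]), array([344., 271.])]
1.75 [array([214., 238.]), array([333., 279.])]
the job is handed in; nothing more can be done
```

I opened the canister lid and handed the job in at about 10 s of the 40 s allowed; no verdict was reported.

- **Press and catch:** I pressed the button with the front fingertip to about 96 mm (measured). The lid popped up onto the rear fingertip at about 0.07 rad, with a total load of about 6 N, roughly 5 N of it from the button. I held it there for more than 0.2 s.
- **Easing open:** I followed the lid around the hinge at about 1 rad/s until it stood past upright. I then moved the finger on past the lid's stop and lifted straight out.

**Last checks**
- The lid stayed put when the finger left it, and the wrist force read near zero.
- The scene picture compared with the first one shows only the arm and the lid changed. The canister, the bystanders in view and the button are where they were. I did not retake the top view, and the stapler is mostly hidden in the scene view.
- **Lid angle:** this is the weakest check. The lid's rounded corners match the 1.75 rad stop within a few pixels in rows. In columns they lie between the positions predicted for 1.65 and 1.75 rad, so the picture alone doesn't fix the angle. The main evidence that it is at the stop is that it did not move when the finger left.

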